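Sort two clamp spindles by pitch on the gauge plate

TASK

These two threaded clamp spindles got mixed up: one has a 6 mm pitch, the other 10 mm. Lay each one on the row of the gauge plate whose notches fit its thread and shift it along until it drops fully home in the notches; leave both lying level there, about central on their rows. Set them down, do not let them fall, and leave the other things on the bench where they are.

Things in the scene. Friction and masses are not known exactly. Their poses are not given: they have to be found in the camera images.
- spindle_a_mid (a point): Spindle A, loose, steel, 0.55 kg, 122 mm long: thread 30 mm diameter, 100 mm long; hexagon head (32 mm across flats) at its +x end, plain collar (32 mm) at its -x end. Point: on the axis (= x) at mid-thread, 16 mm above the mat as it lies at first; collar end at x = -56 mm, head end at +66 mm, balance point at +8 mm. Which spindle has 6 mm and which 10 mm pitch is not told: look or try.
- spindle_b_mid (a point): Spindle B, just like spindle A but for its pitch: of the two, one has 6 mm pitch (crests 2 mm wide), the other 10 mm (crests 4 mm). Same point and axes: on the axis at mid-thread, collar end at x = -56 mm, head end at x = +66 mm, balance point at +8 mm. Lift them by the thread. Both lie on a black rubber mat 3 mm thick.
- gauge: Thread gauge plate, fixed: grey base 170 (x) x 134 (y) x 10 mm, origin at the centre of its underside. Two rows along its y, A at x = -45, B at x = +45 mm: an aluminium shoe with a steel V rack on it. One rack has 11 teeth at 6 mm pitch, the other 7 teeth at 10 mm; which row has which varies, and each rack is clamped up to 4 mm off along y: neither is told. Look, or feel.
- row_a (a point): Row A: middle of the shoe's top, 22 mm above the bench; shoe 36 (x) x 86 (y) mm; y along the row. The V rack on it is 25 mm wide, 66 mm long, its tooth tips 12 (middle) to 18.5 mm (sides) above this point. A spindle laid in the V lies centred, axis 29 mm above this point while its crests ride on the teeth. Any notches will do that leave mid-thread within 10 mm of this point along y.
- row_b (a point): Row B: the same point, sizes and axes for the other row. A spindle on the matching rack, slid along the row by at most one pitch, drops 4 to 4.5 mm (axis then 25 mm above this point) and stops hard; sliding on the teeth takes 3 to 7 N. On the wrong rack it never drops.
- plain_bolt_mid (a point): a loose unthreaded bolt, 103 mm long, 30 mm diameter with a hexagon head, lying on the mat; this is its middle. Not part of the job: leave it.
- nut_mid (a point): a loose large hexagon nut, 46 mm across flats, 24 mm high, lying flat on the mat; this is its centre. Leave it.
- tape_measure: a black and yellow tape measure standing on its base, 70 x 36 x 64 mm; origin at the centre of its underside. Leave it.
- pencil: a yellow pencil, 170 mm long, 8 mm thick, lying on the bench; origin under its middle, x along it. Leave it.
- caliper: a steel caliper lying flat, 200 mm long along its x, jaws at its -x end reaching 58 mm to -y, 8 mm high; origin under the middle of its beam. Leave it.
- safety_glasses: clear safety glasses standing on the bench, about 135 mm wide (y) and 45 mm high, temples reaching 120 mm to -x; origin between the lenses at bench height. Leave them.
Things that resemble listed ones, but are neither listed nor needed, are in the scene too. What is shaped like the part that bears spindle_a_mid but pink is not meant.

How it is judged:
By the outcome, as a careful person would: the job done as asked, in the order asked, and still so for the second after the job is handed in, with the robot touching nothing.
It also fails if it takes over 72 s, if anything falls off the work surface, if the arm or the gripper's body presses on something with over 40 N, if the wrist force passes 120 N, or if a joint passes its speed limit or range.

ROBOT

A 7-joint arm with a two-finger parallel gripper is mounted at the origin on the work surface. World frame = base frame: x ahead of the robot, y to its left, z up, the work surface at z = 0. Lengths are in mm, angles in rad, forces in N, time in s.
With the tool pointing down it reaches from about 425 to 825 mm from the base axis. Payload 3.6 kg.
Tool frame: the origin (TCP) lies midway between the tips of the shut fingers; the grasp point (between the pads) lies 19 mm behind it; z points along the fingers, y is the direction in which the jaws open and shut (so a half turn about z gives the same grasp; the last joint's range is limited). The gripper opens to 85 mm and grips with 20 to 120 N. Pads are 22 mm wide; open, the fingers measure 114 mm over their backs; the gripper's body (76 mm by 85 mm) begins 54 mm behind the grasp point. The pads swing forward as they close: fully open they stand 13 mm farther back than shut.
Start: joints at [-1.145, 0.615, -0.013, 1.423, 0.008, 1.103, -0.04], TCP at [284.329, 584.482, 231.297] pointing down, gripper open.
Joint ranges: [-3.12, 3.12], [-0.3, 2.06], [-1.34, 1.32], [0.26, 2.42], [-1.36, 4.5], [0.01, 1.98], [-2.84, 2.84]. Speed limits (rad/s): [2.79, 2.79, 3.14, 3.14, 3.14, 3.14, 3.14].

INTERFACE

Orientations are given as a unit quaternion [w, x, y, z].
In Python, from bench import * gives the robot as it stands.
- The arm moves only by the tool move_arm, never from a script. Its argument "deltas" is text: rows parted by semicolons, each of 6 numbers parted by spaces: the shift along the tool's x, y, z in cm, then the turn, a rotation vector about the tool's x, y, z in rad. A call has 1 to 5 rows; each row is the pose to reach, as a shift and turn from the pose commanded when the call began, along the tool's axes at that moment; what a row does not reach only later rows make up. A row lasts 1/12 s, in which the tool goes at most 41.7 mm and 7.16 degrees, less where a joint would pass 70% of its speed; a pose out of reach is approached as far as the arm can. A call with a gripper value outside its range is refused whole. "gripper" is the finger opening in cm, from 0 to 8.54, set as the call begins (left out, the last holds). The fingers move at their own pace and stop on an object; "newtons" is the grip in N (left out, the last holds). Time passes only in rows, so rows that repeat a pose let the fingers close. It gives the time, the measured TCP pose, the force and the opening at its end, in the units of the state.
- observe(): the state, without advancing time (a new reading comes with each control period).
- read_camera(name): name is "side" or "top" or "wrist"; returns a dict with "color" (480x640x3 uint8, blue, green, red), "depth" (480x640 float32, mm along the optical axis (not along the pixel's ray), 0 where there is no reading), "fx", "fy", "cx", "cy" (pixels), "k1" (the pictures are not rectified: a ray, as slopes to the right and down, at radius r is drawn at 1 + k1 r^2 times it, then the intrinsics apply), "R" (3x3) and "t" (3): a world point X has camera coordinates R X + t; the wrist camera has in their place "hand_eye" (4x4, takes a point from camera to tool coordinates, whose origin is the TCP and whose axes are the flange's). Camera axes: x right, y down, z forward; pixel columns grow to the right and rows downward; lengths in mm; the calibration is good to about 2 mm. A picture is of the moment at which its call begins: read the wrist's pose just before it.
- sign_off(): hands the job in, once; it reports no verdict.
The state is a dict: "time_s": time; "joint_positions": joint angles; "qvel": joint speeds; "tau": joint torques, N m; "position": TCP position; "tool_rot": TCP orientation; "wrist_force": force on the tool from outside, world axes, zero at the start; "wrist_torque": the same for the moment, N m; "grip_width": finger opening in mm.
Only numpy, scipy, OpenCV 4.12 (cv2) and the standard library are available. Lean on these libraries where they do the work, as an engineer would, in place of code of your own. Each camera call takes 0.05 s, during which the arm holds its last target.

## Working session

There is one attempt and no reset: what is moved stays moved. The work goes in short steps, Python scripts to look and compute and a tool call to move; the robot and the scene stay as the last step left them, time stands still between calls to the robot, and variables do not carry over. Pictures are saved under pics/ and viewed, and the job is handed in when it is done.

Besides the shell and the picture viewer there is one more tool, called after "Request:" as name(argument=value, ...) on one line, values as JSON. move_arm: Moves the arm, as the interface text tells. Its arguments: {"type":"object","properties":{"deltas":{"type":"string"},"gripper":{"type":"number"},"newtons":{"type":"number"}},"required":["deltas"]}

```bash
ls; mkdir -p pics
cat > h.py <<'E'
from bench import *
import numpy as np, cv2
def grab(n,tag):
    s=observe(); c=read_camera(n); 
    np.save('pics/'+tag+'.npy',dict(c=c,s=s),allow_pickle=True)
    cv2.imwrite('pics/'+tag+'.png',c['color']); return c,s
def load(tag):
    d=np.load('pics/'+tag+'.npy',allow_pickle=True).item(); return d['c'],d['s']
E
python3 - <<'E'
from h import *
for n in ['side','top','wrist']:
    c,s=grab(n,n+'0'); print({k:v for k,v in c.items() if k not in('color','depth')})
print(s)
E
```

```text
pics
{'fx': 567.5783004834213, 'fy': 567.5783004834213, 'cx': 316.54835888971456, 'cy': 241.67062566945268, 'k1': -0.03692514579287138, 'R': array([[ 0.93696916, -0.34938665,  0.00421475],
       [-0.25226846, -0.68476976, -0.68370388],
       [ 0.24176314,  0.6395462 , -0.72974738]]), 't': array([-524.13109803,  167.40323155, 1237.63136728])}
{'fx': 593.9875883961056, 'fy': 593.9875883961056, 'cx': 317.02362290257145, 'cy': 235.44761454135124, 'k1': -0.0017252487109032679, 'R': array([[ 0.02140425, -0.99973936,  0.00794189],
       [-0.99366166, -0.02214962, -0.11020843],
       [ 0.11035562, -0.00553262, -0.99387677]]), 't': array([  -6.36483685,  597.61678404, 1319.02677079])}
{'fx': 422.1822058894864, 'fy': 422.1822058894864, 'cx': 320.20566539975835, 'cy': 234.0652305032007, 'k1': 0.02145096144068678, 'hand_eye': array([[-6.02213626e-04, -9.55019541e-01, -2.96542264e-01,
         7.60678101e+01],
       [ 9.99999703e-01, -4.32561247e-04, -6.37713495e-04,
         4.92456416e-01],
       [ 4.80756158e-04, -2.96542560e-01,  9.55019517e-01,
        -1.42445513e+02],
       [ 0.00000000e+00,  0.00000000e+00,  0.00000000e+00,
         1.00000000e+00]])}
{'time_s': 0.1, 'joint_positions': array([-1.14452119,  0.61581751, -0.01263902,  1.42474079,  0.00813606,
        1.10341667, -0.04040009]), 'qvel': array([ 0.00107993, -0.00060849,  0.00115578, -0.00261651, -0.00129703,
       -0.00113686,  0.00016479]), 'tau': array([ 7.91676048e-04, -4.70381176e+01,  2.60104258e-01, -1.71568894e+01,
        1.01252046e-02,  5.84281821e-03, -9.62287999e-06]), 'position': array([284.03562024, 583.8878042 , 230.25647615]), 'tool_rot': array([-2.37877822e-04,  2.24409825e-01,  9.74494162e-01, -1.14125837e-03]), 'wrist_force': array([ 0.26309691, -0.46668458,  0.33962297]), 'wrist_torque': array([-0.03878788, -0.06146152,  0.00807056]), 'grip_width': 85.47469893057892}
```

View pics/top0.png

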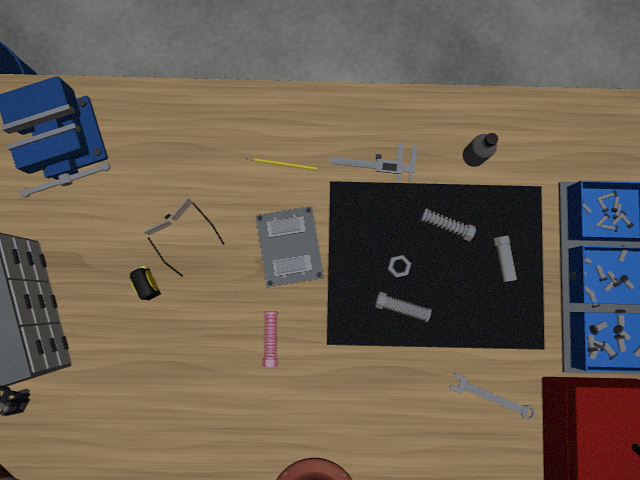

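View pics/side0.png

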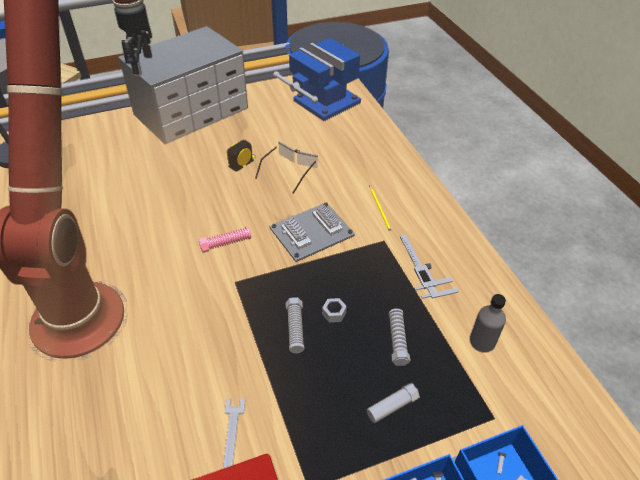

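View pics/wrist0.png

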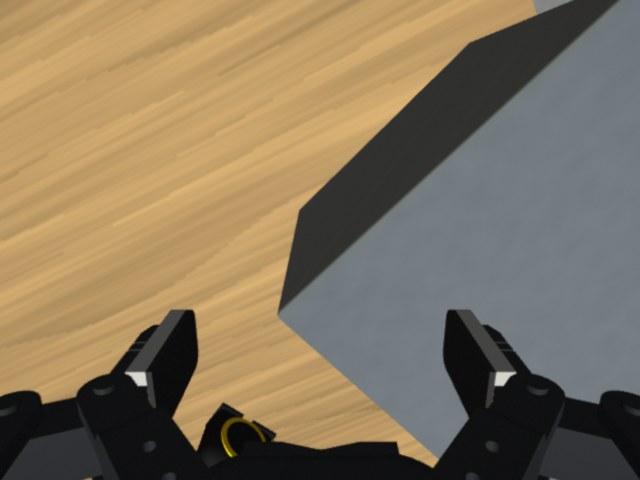

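The top view shows coarse spindle at about (448,224) and fine one at (403,307), gauge at (290,247), plain bolt (505,259), nut (400,266), and a pink decoy at (270,338). I'll enlarge these and measure.

```bash
cat >> h.py <<'E'
def und(c,px):
    px=np.atleast_2d(np.float64(px)); d=np.c_[(px[:,0]-c['cx'])/c['fx'],(px[:,1]-c['cy'])/c['fy']]
    u=d.copy()
    for _ in range(10): u=d/(1+c['k1']*(u**2).sum(1,keepdims=True))
    return np.c_[u,np.ones(len(u))]
def q2R(q):
    from scipy.spatial.transform import Rotation as Ro
    return Ro.from_quat([q[1],q[2],q[3],q[0]]).as_matrix()
def cam(c,s):
    if 'R' in c: R=c['R']; return R.T, -R.T@c['t']
    H=c['hand_eye']; T=q2R(s['tool_rot']); return T@H[:3,:3], T@H[:3,3]+s['position']
def toz(c,s,px,z):
    A,o=cam(c,s); r=und(c,px)@A.T; return o+r*((z-o[2])/r[:,2])[:,None]
def proj(c,s,X):
    A,o=cam(c,s); p=(np.atleast_2d(X)-o)@A; p=p[:,:2]/p[:,2:]; p*=1+c['k1']*(p**2).sum(1,keepdims=True)
    return p*[c['fx'],c['fy']]+[c['cx'],c['cy']]
def ray2(c1,s1,p1,c2,s2,p2):
    A,o=cam(c1,s1);B,q=cam(c2,s2);a=A@und(c1,p1)[0];b=B@und(c2,p2)[0]
    t=np.linalg.lstsq(np.c_[a,-b],q-o,rcond=None)[0]; P,Q=o+a*t[0],q+b*t[1]; return (P+Q)/2,np.linalg.norm(P-Q)
def zoom(tag,x0,y0,w,h,k):
    im=cv2.imread('pics/'+tag+'.png')[y0:y0+h,x0:x0+w]; cv2.imwrite('pics/%s_%d_%d.png'%(tag,x0,y0),cv2.resize(im,None,fx=k,fy=k,interpolation=cv2.INTER_CUBIC))
E
python3 - <<'E'
from h import *
zoom('top0',240,190,260,150,3)
zoom('side0',190,190,240,180,3)
c,s=load('top0')
for n,p,z in [('fine',(403,307),19),('coarse',(448,224),19),('gauge',(290,247),10),('rowup',(286,227),38),('rowlow',(292,265),38),('nut',(400,266),20)]:
    print(n,toz(c,s,p,z)[0].round(1))
E
```

```text
fine [ 440.  -192.2   19. ]
coarse [ 632.5 -295.2   19. ]
gauge [571.9  68.4  10. ]
rowup [614.8  77.6  38. ]
rowlow [528.8  61.7  38. ]
nut [ 533.  -184.7   20. ]
```

View pics/top0_240_190.png

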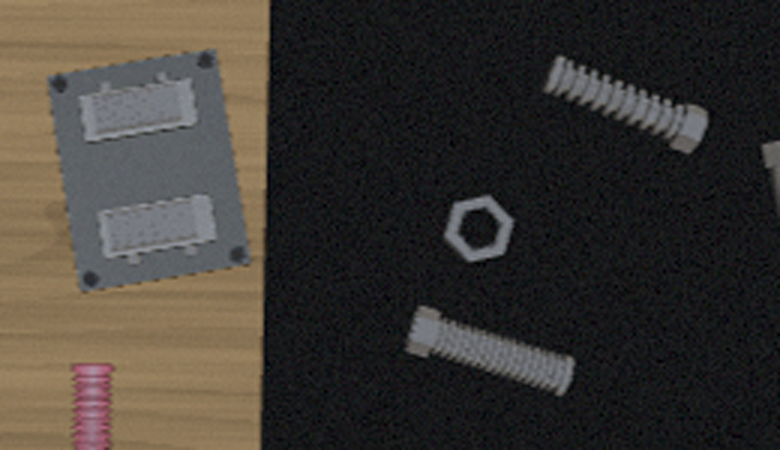

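View pics/side0_190_190.png

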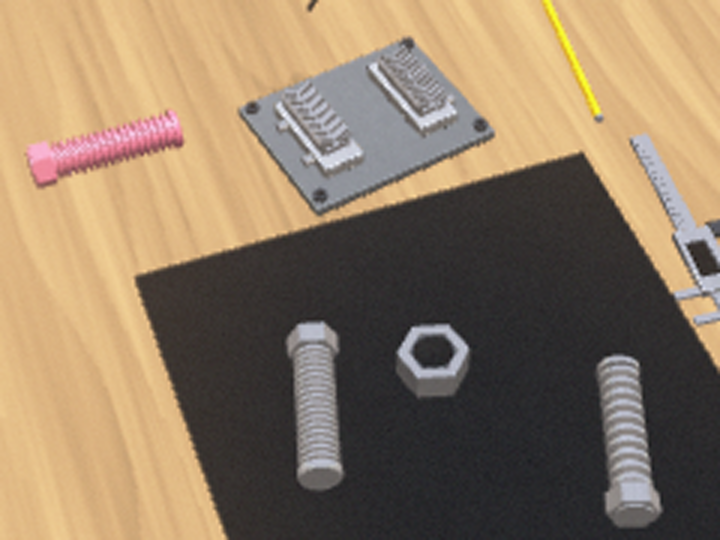

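```bash
cat >> h.py <<'E'
def plan(x,y,z,yawdeg=None):
    """deltas (cm, rad) to bring TCP to x,y,z with tool pointing down, tool x at yawdeg in world"""
    from scipy.spatial.transform import Rotation as Ro
    s=observe(); R=q2R(s['tool_rot']); d=R.T@(np.array([x,y,z])-s['position'])/10
    cur=np.degrees(np.arctan2(R[1,0],R[0,0]))
    if yawdeg is None: yawdeg=cur
    a=np.radians(yawdeg); Rt=np.array([[np.cos(a),np.sin(a),0],[np.sin(a),-np.cos(a),0],[0,0,-1]])
    print('t',round(s['time_s'],2),'pos',s['position'].round(1),'yaw',round(cur,2),'F',s['wrist_force'].round(1),'w',round(s['grip_width'],1))
    print('delta cm',d.round(2),'rot',Ro.from_matrix(R.T@Rt).as_rotvec().round(3))
E
python3 -c "
from h import *
plan(580,45,260,97)"
```

```text
t 0.15 pos [284.1 584.  230.4] yaw 154.06 F [-0.2 -0.6  0.1] w 85.7
delta cm [-50.19 -35.53  -2.89] rot [-0.002  0.001  0.996]
```

Request:
move_arm(deltas="-50.2 -35.5 -2.9 0 0 0.99;-50.2 -35.5 -2.9 0 0 0.99;-50.2 -35.5 -2.9 0 0 0.99;-50.2 -35.5 -2.9 0 0 0.99;-50.2 -35.5 -2.9 0 0 0.99")

```text
time_s: 0.57
position: [385.1, 400.1, 241.0]
tool_rot: [-0.0, 0.516, 0.857, -0.0]
wrist_force: [1.1, -0.4, 0.7]
grip_width: 85.6
```

```bash
python3 -c "
from h import *
plan(580,45,260,97)"
```

```text
t 0.57 pos [385.1 400.1 241. ] yaw 117.91 F [ 1.1 -0.4  0.7] w 85.6
delta cm [-40.51   0.6   -1.89] rot [-0.     0.     0.365]
```

Request:
move_arm(deltas="-40.5 0.6 -1.9 0 0 0.36;-40.5 0.6 -1.9 0 0 0.36;-40.5 0.6 -1.9 0 0 0.36;-40.5 0.6 -1.9 0 0 0.36;-40.5 0.6 -1.9 0 0 0.36")

```text
time_s: 0.98
position: [486.1, 218.5, 250.9]
tool_rot: [-0.0, 0.658, 0.753, -0.0]
wrist_force: [-0.3, -0.3, 0.0]
grip_width: 85.5
```

```bash
python3 -c "
from h import *
plan(580,45,260,97)"
```

```text
t 0.98 pos [486.1 218.5 250.9] yaw 97.64 F [-0.3 -0.3  0. ] w 85.5
delta cm [-18.45   7.    -0.91] rot [-0.     0.     0.011]
```

Request:
move_arm(deltas="-18 7 -0.9 0 0 0;-18 7 -0.9 0 0 0;-18 7 -0.9 0 0 0;-18 7 -0.9 0 0 0;-18 7 -0.9 0 0 0")

```text
time_s: 1.4
position: [580.4, 45.5, 260.0]
tool_rot: [0.001, 0.661, 0.751, -0.001]
wrist_force: [0.7, -0.5, 0.5]
grip_width: 84.9
```

```bash
python3 -c "
from h import *
plan(580,45,260,97)
grab('wrist','w1')
"
```

```text
t 1.4 pos [580.4  45.5 260. ] yaw 97.31 F [ 0.7 -0.5  0.5] w 84.9
delta cm [-0.05 -0.04  0.  ] rot [0.001 0.003 0.005]
```

View pics/w1.png

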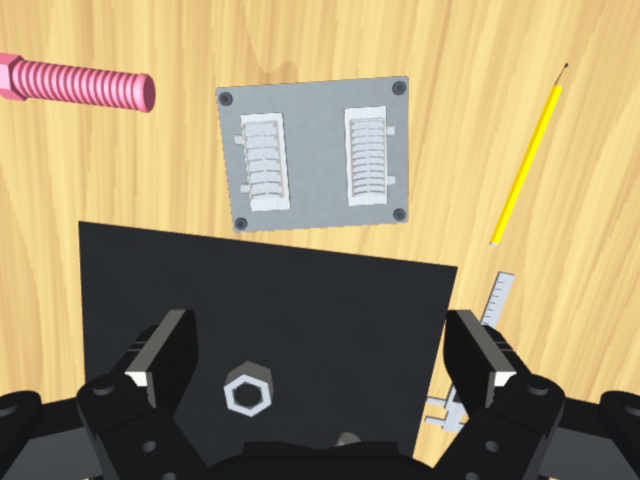

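The wrist view shows coarse rack (7 teeth) on the near row at about (265,160) and fine rack on the far row at (367,157). A second view from a shifted place gives heights.

Request:
move_arm(deltas="-6 1 0 0 0 0;-6 1 0 0 0 0;-6 1 0 0 0 0;-6 1 0 0 0 0")

```text
time_s: 1.78
position: [596.6, -8.3, 259.5]
tool_rot: [-0.0, 0.66, 0.752, -0.0]
wrist_force: [-0.1, 0.2, -0.6]
grip_width: 85.2
```

```bash
python3 -c "
from h import *
plan(580,45,260,97)
grab('wrist','w2')
zoom('w1',200,60,220,180,3.5)
zoom('w2',200,0,240,180,3.3)
"
```

```text
t 1.78 pos [596.6  -8.3 259.5] yaw 97.45 F [-0.1  0.2 -0.6] w 85.2
delta cm [ 5.5  -0.96 -0.05] rot [-0.001  0.     0.008]
```

View pics/w1_200_60.png

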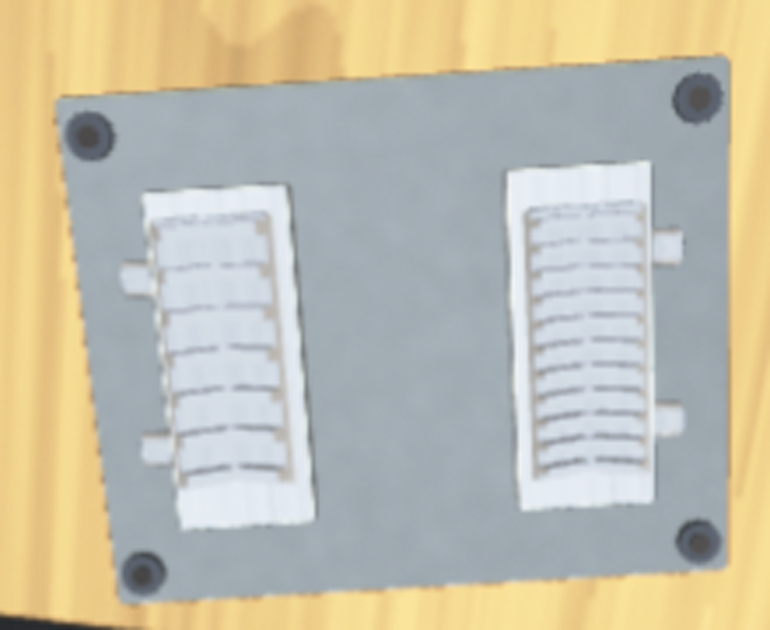

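View pics/w2_200_0.png

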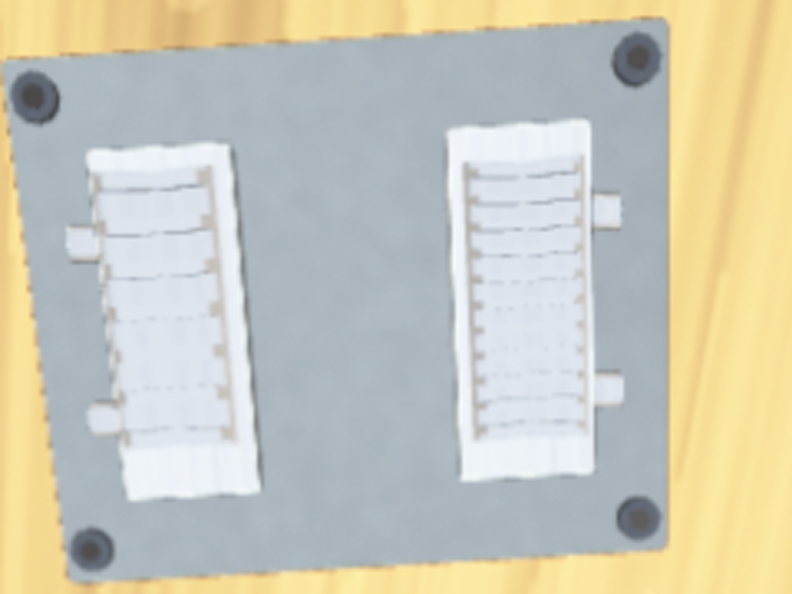

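```bash
cat > g.py <<'E'
from h import *
c1,s1=load('w1');c2,s2=load('w2')
f=lambda p,k,o:((np.array(p)+.5)/k-.5+o)
sets={'base':([(57,98),(730,57),(727,568),(120,603)],[(5,60),(667,18),(667,547),(70,581)],10),
'near':([(143,193),(290,186),(314,520),(181,528)],[(87,152),(232,144),(259,490),(129,499)],22),
'far':([(507,171),(651,162),(653,500),(521,510)],[(448,129),(590,121),(592,471),(462,480)],22)}
for n,(a,b,z) in sets.items():
    P=[];
    for p,q in zip(a,b):
        X,e=ray2(c1,s1,f(p,3.5,[200,60]),c2,s2,f(q,3.3,[200,0])); P.append(X)
    P=np.array(P); print(n,'tri mean',P.mean(0).round(1),P[:,2].round(1))
    for c,s,l,k,o in((c1,s1,a,3.5,[200,60]),(c2,s2,b,3.3,[200,0])):
        Q=toz(c,s,f(l,k,o),z); e=(Q[1]-Q[0]+Q[2]-Q[3])/2; g=(Q[0]-Q[3]+Q[1]-Q[2])/2
        print('  plane',Q.mean(0).round(1),'len',np.linalg.norm(e).round(1),np.linalg.norm(g).round(1),'row ang',np.degrees(np.arctan2(g[1],g[0])).round(2),'x ang',np.degrees(np.arctan2(e[1],e[0])).round(2))
E
python3 g.py
```

```text
base tri mean [573.2  71.4   9.6] [ 7.9 10.9  9.6 10. ]
  plane [573.3  71.4  10. ] len 168.1 132.1 row ang 100.54 x ang 10.64
  plane [573.4  71.4  10. ] len 167.5 132.0 row ang 100.6 x ang 10.68
near tri mean [529.   62.7  20.8] [19.9 21.9 22.  19.5]
  plane [529.2  62.9  22. ] len 35.9 85.2 row ang 100.35 x ang 10.4
  plane [529.3  62.7  22. ] len 35.7 85.1 row ang 100.6 x ang 10.9
far tri mean [617.4  79.5  21.4] [21.6 20.1 21.  22.8]
  plane [617.3  79.5  22. ] len 35.1 85.5 row ang 100.56 x ang 11.16
  plane [617.3  79.4  22. ] len 35.0 85.3 row ang 100.4 x ang 10.75
```

```bash
python3 -c "
from h import *
plan(535,-250,260,70)
"
```

```text
t 1.83 pos [596.5  -6.2 259.4] yaw 97.63 F [ 0.3  0.3 -0.4] w 85.3
delta cm [-23.35  -9.33  -0.08] rot [-0.001 -0.001  0.482]
```

Request:
move_arm(deltas="-23.3 -9.3 0 0 0 0.48;-23.3 -9.3 0 0 0 0.48;-23.3 -9.3 0 0 0 0.48;-23.3 -9.3 0 0 0 0.48;-23.3 -9.3 0 0 0 0.48")

```text
time_s: 2.25
position: [546.1, -207.6, 259.8]
tool_rot: [-0.001, 0.818, 0.575, 0.0]
wrist_force: [0.8, -0.4, 1.0]
grip_width: 85.3
```

```bash
python3 -c "
from h import *
plan(535,-250,260,70)
grab('wrist','w3')
"
```

```text
t 2.25 pos [ 546.1 -207.6  259.8] yaw 70.18 F [ 0.8 -0.4  1. ] w 85.3
delta cm [-4.36  0.39 -0.03] rot [-0.    -0.002  0.003]
```

View pics/w3.png

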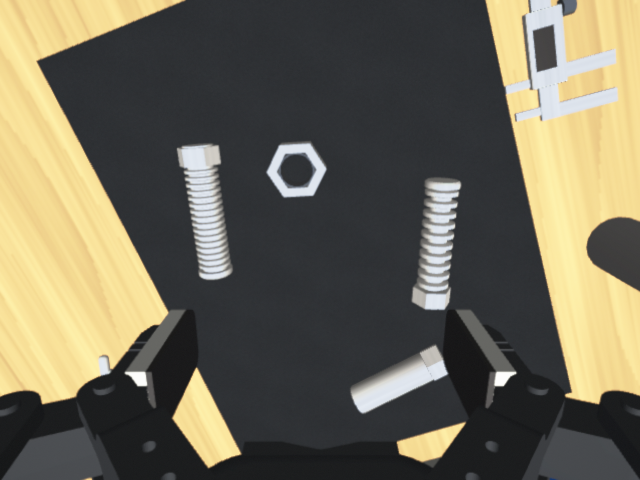

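The fine spindle is at left, axis from head (198,155) to collar (215,272). The coarse one is at right, from collar (442,184) to head (431,297). I'll take a second view once settled.

Request:
move_arm(deltas="-4.4 0.4 0 0 0 0;-4.4 0.4 0 0 0 0;-4.4 0.4 0 0 0 0")

```text
time_s: 2.55
position: [533.8, -253.1, 260.0]
tool_rot: [0.0, 0.82, 0.573, -0.0]
wrist_force: [0.8, -0.2, 0.6]
grip_width: 85.6
```

```bash
cat > sp.py <<'E'
from h import *
import sys
def seg(tag,boxes):
    c,s=load(tag); g=cv2.cvtColor(c['color'],cv2.COLOR_BGR2GRAY); out=[]
    for (x0,y0,x1,y1) in boxes:
        m=np.zeros_like(g); m[y0:y1,x0:x1]=(g[y0:y1,x0:x1]>85)*255
        m=cv2.morphologyEx(m,cv2.MORPH_CLOSE,np.ones((9,9)))
        cs,_=cv2.findContours(m,0,2); k=max(cs,key=cv2.contourArea)
        r=cv2.minAreaRect(k); out.append((k,r)); print(tag,[np.round(v,1) for v in r])
    return c,s,out
if __name__=='__main__':
    plan(535,-250,260,70); grab('wrist','w4')
E
python3 sp.py
```

```text
t 2.55 pos [ 533.8 -253.1  260. ] yaw 69.92 F [ 0.8 -0.2  0.6] w 85.6
delta cm [ 0.33  0.   -0.  ] rot [-0.     0.001 -0.001]
```

View pics/w4.png

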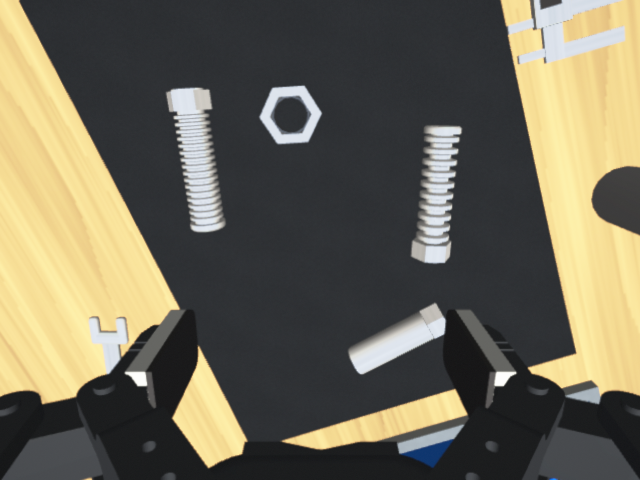

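Run:
```python
from h import *
a=cv2.imread('pics/w4.png')
z=lambda x0,y0,w,h,k:cv2.resize(a[y0:y0+h,x0:x0+w],None,fx=k,fy=k,interpolation=cv2.INTER_CUBIC)
cv2.imwrite('pics/w4z.png',np.hstack([z(150,75,95,165,3.6),z(390,110,95,165,3.6)]))
```

```text
(no output)
```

View pics/w4z.png

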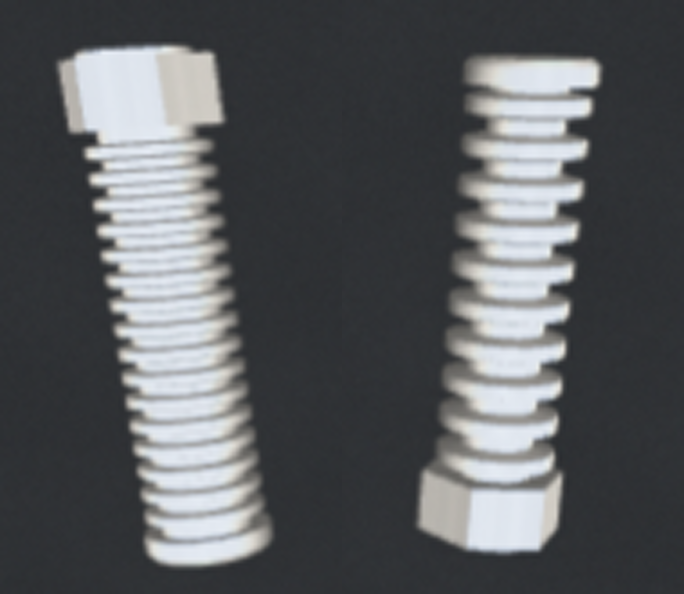

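Run:
```python
from h import *
c,s=load('w4')
f=lambda p,dx,ox,oy:((np.array(p)-[dx,0]+.5)/3.6-.5+[ox,oy])
F=toz(c,s,[f(p,0,150,75) for p in[(137.5,57.5),(147,126.5),(210,552)]],19)
C=toz(c,s,[f(p,342,390,110) for p in[(487,525),(492,473),(533,61.5)]],19)
for n,P in(('fine',F),('coarse',C)):
    d=P[0]-P[2]; L=np.linalg.norm(d); u=d/L
    print(n,P.round(1).tolist(),'L',L.round(1),'ang',np.degrees(np.arctan2(u[1],u[0])).round(2),'mid from head',(P[0]-66*u).round(1),'from collar',(P[2]+56*u).round(1),'bal',((P[0]-66*u+P[2]+56*u)/2+8*u).round(1))
# height: sampled triangulation w3/w4 + depth
c3,s3=load('w3')
print('depth z:')
for tag in('w3','w4'):
    cc,ss=load(tag);A,o=cam(cc,ss)
    for nm,X in(('fine',F[:1]*.5+F[2:]*.5),('coarse',C[:1]*.5+C[2:]*.5)):
        p=proj(cc,ss,X)[0].round().astype(int); 
        D=cc['depth'][p[1]-20:p[1]+20,p[0]-12:p[0]+12]; v,u=np.mgrid[p[1]-20:p[1]+20,p[0]-12:p[0]+12]
        r=und(cc,np.c_[u.ravel(),v.ravel()])*D.ravel()[:,None]; W=r@A.T+o; print(tag,nm,p,np.percentile(W[:,2],[5,50,95,99]).round(1))
for t in ('w3','w4'):
    zoom(t,140,70,330,250,2.4)
```

```text
fine [[456.2, -133.6, 19.0], [451.6, -148.6, 19.0], [420.9, -251.4, 19.0]] L 122.9 ang 73.27 mid from head [ 437.2 -196.9   19. ] from collar [ 437.  -197.8   19. ] bal [ 439.4 -189.6   19. ]
coarse [[610.5, -350.2, 19.0], [615.7, -336.5, 19.0], [653.5, -237.7, 19.0]] L 120.5 ang -110.94 mid from head [ 634.  -288.6   19. ] from collar [ 633.5 -290.    19. ] bal [ 630.9 -296.8   19. ]
depth z:
w3 fine [207 213] [25.2 30.7 34.4 35.2]
w3 coarse [436 243] [20.6 28.9 34.2 35.3]
w4 fine [198 163] [24.5 30.5 34.1 34.9]
w4 coarse [436 194] [18.5 28.5 34.  34.7]
```

View pics/w3_140_70.png

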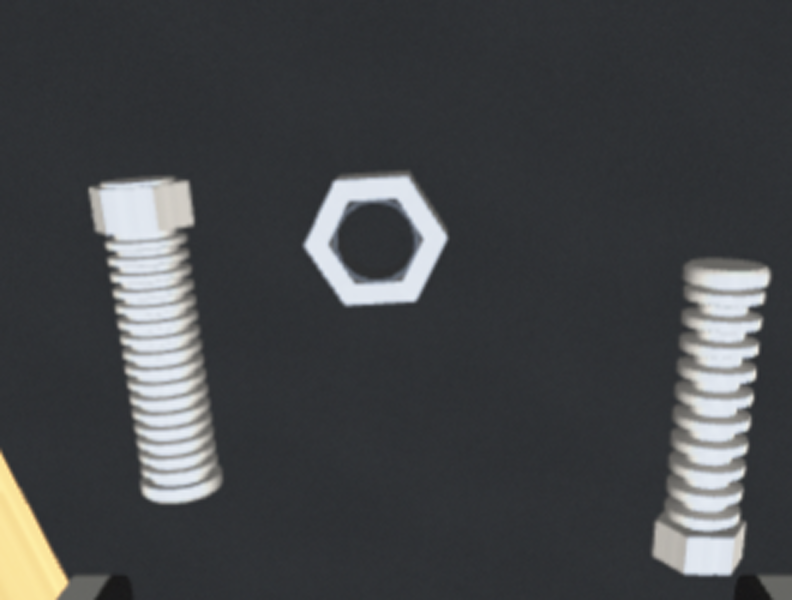

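Run:
```python
from h import *
c3,s3=load('w3');c4,s4=load('w4')
a=lambda p:(np.array(p)+.5)/2.4-.5+[140,70]
f=lambda p,dx,ox,oy:((np.array(p)-[dx,0]+.5)/3.6-.5+[ox,oy])
print(ray2(c3,s3,a((139.5,186)),c4,s4,f((137.5,57.5),0,150,75)))
print(ray2(c3,s3,a((727.5,266.5)),c4,s4,f((533,61.5),342,390,110)))
plan(439.4,-189.6,70,73.3)
```

```text
(array([ 457.66447219, -134.30347754,   24.40647036]), np.float64(0.0900844081604019))
(array([ 653.84728295, -237.90397549,   17.82607063]), np.float64(0.1147960531065797))
t 2.6 pos [ 535.1 -250.4  259.7] yaw 70.15 F [ 0.7  0.  -0.9] w 85.4
delta cm [  2.44 -11.05  18.98] rot [-0.    -0.001 -0.055]
```

Request:
move_arm(deltas="2.4 -11 10 0 0 -0.055;2.4 -11 19 0 0 -0.055;2.4 -11 19 0 0 -0.055;2.4 -11 19 0 0 -0.055;2.4 -11 19 0 0 -0.055", gripper=6, newtons=50)

```text
time_s: 3.02
position: [446.0, -191.2, 82.3]
tool_rot: [0.0, 0.801, 0.599, 0.001]
wrist_force: [1.0, 0.2, -1.2]
grip_width: 60.1
```

```bash
python3 -c "
from h import *
plan(439.4,-189.6,4,73.3);grab('wrist','w5')
"
```

```text
t 3.02 pos [ 446.  -191.2   82.3] yaw 73.61 F [ 1.   0.2 -1.2] w 60.1
delta cm [-0.05 -0.69  7.83] rot [ 0.002 -0.002  0.005]
```

View pics/w5.png

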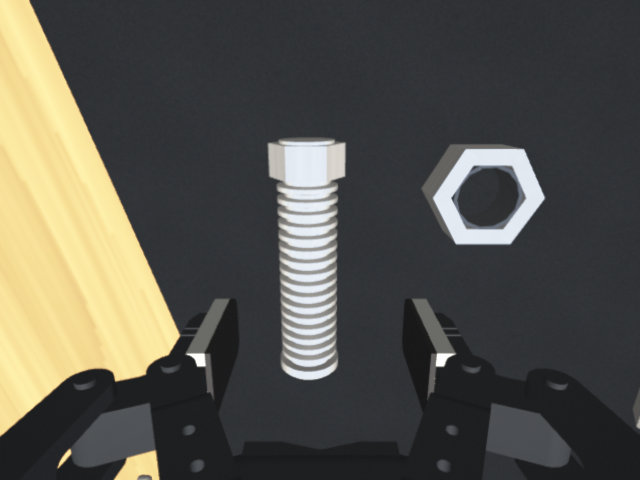

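The spindle lies between the fingers (axis at column 308). Next I'll descend.

Request:
move_arm(deltas="0 -0.3 3 0 0 0;0 -0.3 4 0 0 0;0 -0.3 4 0 0 0;0 -0.3 4 0 0 0")

```text
time_s: 3.4
position: [443.7, -193.6, 43.6]
tool_rot: [0.0, 0.802, 0.598, 0.0]
wrist_force: [0.7, -0.2, -0.5]
grip_width: 60.1
```

```bash
python3 -c "
from h import *
plan(439.4,-189.6,4,73.3);grab('wrist','w6')
"
```

```text
t 3.4 pos [ 443.7 -193.6   43.6] yaw 73.4 F [ 0.7 -0.2 -0.5] w 60.1
delta cm [ 0.26 -0.52  3.96] rot [ 0.001 -0.001  0.002]
```

View pics/w6.png

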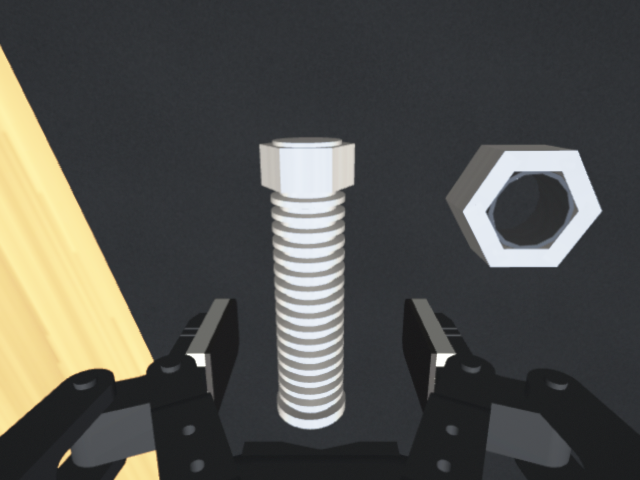

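Request:
move_arm(deltas="0.25 -0.5 1 0 0 0;0.25 -0.5 2.5 0 0 0;0.25 -0.5 3.8 0 0 0;0.25 -0.5 3.9 0 0 0;0.25 -0.5 3.9 0 0 0")

```text
time_s: 3.87
position: [439.2, -190.9, 5.1]
tool_rot: [0.001, 0.802, 0.597, 0.0]
wrist_force: [-0.3, 0.0, 0.2]
grip_width: 59.9
```

```bash
python3 -c "
from h import *
plan(439.4,-189.6,4,73.3)
"
```

```text
t 3.87 pos [ 439.2 -190.9    5.1] yaw 73.28 F [-0.3  0.   0.2] w 59.9
delta cm [ 0.13 -0.02  0.11] rot [ 0.002 -0.    -0.   ]
```

Close.

Request:
move_arm(deltas="0.1 0 0 0 0 0;0.1 0 0 0 0 0;0.1 0 0 0 0 0;0.1 0 0 0 0 0;0.1 0 0 0 0 0", gripper=2, newtons=60)

```text
time_s: 4.28
position: [439.4, -189.9, 5.6]
tool_rot: [0.001, 0.803, 0.596, 0.001]
wrist_force: [-1.1, 0.9, 6.1]
grip_width: 27.5
```

Request:
move_arm(deltas="0 0 0 0 0 0;0 0 0 0 0 0")

```text
time_s: 4.45
position: [439.4, -189.9, 5.6]
tool_rot: [0.001, 0.803, 0.596, 0.001]
wrist_force: [-0.9, 0.8, 6.1]
grip_width: 27.6
```

```bash
python3 -c "
from h import *
plan(439.4,-189.6,4,73.3)
grab('wrist','w7')
"
```

```text
t 4.45 pos [ 439.4 -189.9    5.6] yaw 73.22 F [-0.9  0.8  6.1] w 27.6
delta cm [ 0.03 -0.01  0.16] rot [ 0.002 -0.    -0.001]
```

View pics/w7.png

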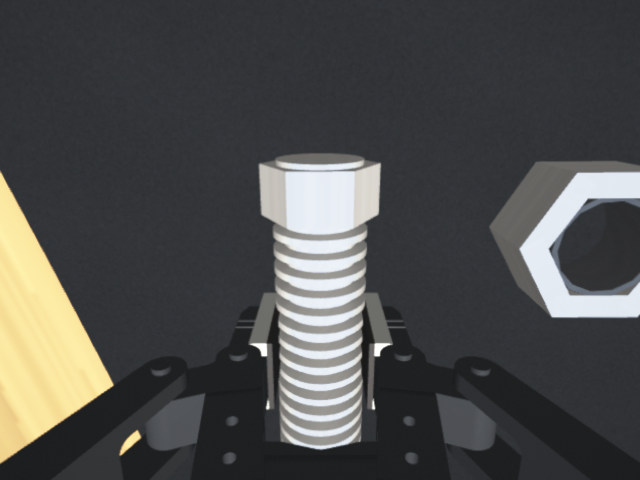

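The spindle is gripped, centred at column 320. Next I'll lift it.

Request:
move_arm(deltas="0 0 -2 0 0 0;0 0 -4 0 0 0;0 0 -8 0 0 0;0 0 -10 0 0 0;0 0 -10 0 0 0")

```text
time_s: 4.92
position: [440.8, -190.8, 108.0]
tool_rot: [0.004, 0.802, 0.597, 0.002]
wrist_force: [1.1, -0.8, -4.4]
grip_width: 27.5
```

```bash
python3 -c "
from h import *
grab('wrist','w8')
u=np.array([np.cos(np.radians(100.55)),np.sin(np.radians(100.55))])
t=np.array([617.3,79.5])+u*8; print(t)
plan(t[0],t[1],110,100.55)
"
```

```text
[615.83525194  87.36476402]
t 4.97 pos [ 439.5 -189.9  105.8] yaw 73.3 F [-0.3  0.4 -5.1] w 27.3
delta cm [31.63  8.92 -0.39] rot [ 0.004  0.001 -0.476]
```

View pics/w8.png

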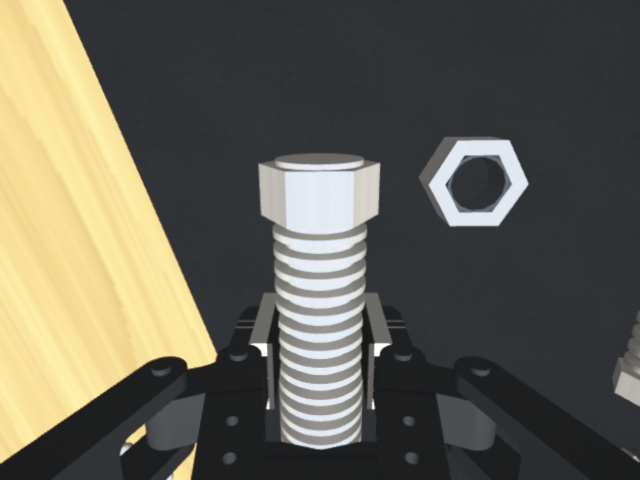

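Request:
move_arm(deltas="31.5 8.9 -0.4 0 0 -0.476;31.5 8.9 -0.4 0 0 -0.476;31.5 8.9 -0.4 0 0 -0.476;31.5 8.9 -0.4 0 0 -0.476;31.5 8.9 -0.4 0 0 -0.476")

```text
time_s: 5.38
position: [549.2, -12.0, 104.3]
tool_rot: [-0.002, 0.638, 0.77, -0.001]
wrist_force: [0.7, -0.7, -5.0]
grip_width: 27.7
```

```bash
python3 -c "
from h import *
plan(616.4,84.4,100,100.55)
"
```

```text
t 5.38 pos [549.2 -12.  104.3] yaw 100.72 F [ 0.7 -0.7 -5. ] w 27.7
delta cm [8.22 8.4  0.41] rot [-0.005 -0.002  0.003]
```

Request:
move_arm(deltas="8 8.1 0.4 0 0 0;8 8.1 0.4 0 0 0;8 8.1 0.4 0 0 0;8 8.1 0.4 0 0 0;8 8.1 0.4 0 0 0")

```text
time_s: 5.8
position: [613.8, 83.2, 99.0]
tool_rot: [-0.003, 0.637, 0.771, -0.001]
wrist_force: [-1.3, -1.6, -5.4]
grip_width: 27.3
```

```bash
python3 -c "
from h import *
plan(616.4,84.4,43,100.55)
grab('wrist','w9'); grab('side','s9')
zoom('s9',240,170,140,110,5)
"
```

```text
t 5.8 pos [613.8  83.2  99. ] yaw 100.88 F [-1.3 -1.6 -5.4] w 27.3
delta cm [0.05 0.31 5.6 ] rot [-0.006 -0.002  0.006]
```

View pics/w9.png

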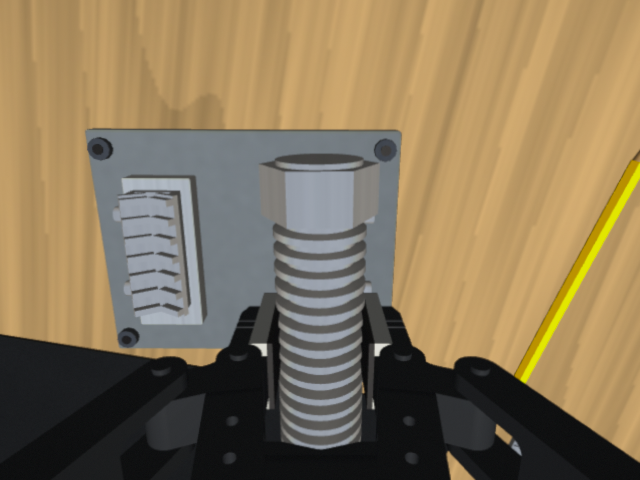

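View pics/s9_240_170.png

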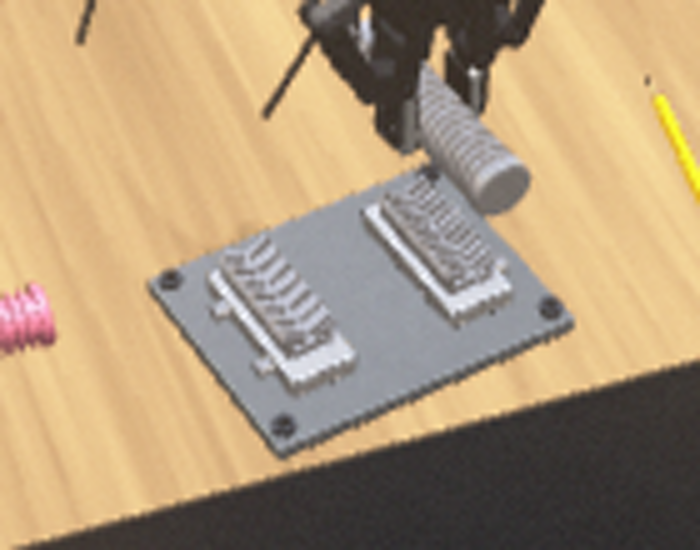

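The spindle hangs over the far (fine) row and aligned. Next I'll descend in steps.

Request:
move_arm(deltas="0 0.25 1.5 -0.005 0 0;0 0.25 3 -0.005 0 0;0 0.25 4.5 -0.005 0 0;0 0.25 5.2 -0.005 0 0.005;0 0.25 5.2 -0.005 0 0.005")

```text
time_s: 6.32
position: [615.2, 77.9, 48.2]
tool_rot: [-0.0, 0.642, 0.767, -0.001]
wrist_force: [-0.8, 0.6, -6.2]
grip_width: 27.5
```

```bash
python3 -c "
from h import *
plan(616.4,84.4,38,100.55)
"
```

```text
t 6.32 pos [615.2  77.9  48.2] yaw 100.09 F [-0.8  0.6 -6.2] w 27.5
delta cm [0.62 0.23 1.02] rot [-0.002  0.    -0.008]
```

Request:
move_arm(deltas="0.6 0.2 0 0 0 -0.008;0.6 0.2 0.3 0 0 -0.008;0.6 0.2 0.6 0 0 -0.008;0.6 0.2 0.8 0 0 -0.008;0.6 0.2 0.8 0 0 -0.008")

```text
time_s: 6.73
position: [618.7, 86.1, 42.7]
tool_rot: [0.002, 0.638, 0.77, 0.002]
wrist_force: [-0.7, -0.1, -5.3]
grip_width: 27.3
```

```bash
python3 -c "
from h import *
plan(616.4,84.4,38,100.55)
"
```

```text
t 6.73 pos [618.7  86.1  42.7] yaw 100.72 F [-0.7 -0.1 -5.3] w 27.3
delta cm [-0.13 -0.26  0.47] rot [0.005 0.    0.003]
```

Request:
move_arm(deltas="0 0 0 0 0 0;0 0 0 0 0 0;0 0 0 0 0 0")

```text
time_s: 6.98
position: [619.0, 86.0, 43.0]
tool_rot: [0.002, 0.638, 0.77, 0.002]
wrist_force: [0.4, 0.6, -4.9]
grip_width: 27.4
```

```bash
python3 -c "
from h import *
plan(616.4,84.4,38,100.55)
"
```

```text
t 6.98 pos [619.  86.  43.] yaw 100.71 F [ 0.4  0.6 -4.9] w 27.4
delta cm [-0.11 -0.29  0.5 ] rot [0.005 0.    0.003]
```

Request:
move_arm(deltas="-0.1 -0.28 0.1 0.005 0 0;-0.1 -0.28 0.2 0.005 0 0;-0.1 -0.28 0.3 0.005 0 0;-0.1 -0.28 0.4 0.005 0 0;-0.1 -0.28 0.4 0.005 0 0")

```text
time_s: 7.4
position: [616.2, 84.7, 38.5]
tool_rot: [-0.0, 0.638, 0.77, -0.0]
wrist_force: [0.8, -0.2, -4.8]
grip_width: 27.6
```

```bash
python3 -c "
from h import *
plan(616.4,84.4,38,100.55)
"
```

```text
t 7.4 pos [616.2  84.7  38.5] yaw 100.72 F [ 0.8 -0.2 -4.8] w 27.6
delta cm [-0.04  0.02  0.05] rot [-0.001 -0.     0.003]
```

Good, no contact yet (Fz −4.8, which is the weight). I'll lower in 1 mm steps.

Request:
move_arm(deltas="0 0 0.1 0 0 0;0 0 0.1 0 0 0;0 0 0.1 0 0 0")

```text
time_s: 7.65
position: [616.5, 84.7, 38.2]
tool_rot: [0.0, 0.638, 0.77, 0.0]
wrist_force: [-1.0, 0.1, -2.5]
grip_width: 27.3
```

Request:
move_arm(deltas="0 0 0.1 0 0 0;0 0 0.1 0 0 0;0 0 0.1 0 0 0")

```text
time_s: 7.9
position: [616.5, 84.7, 38.0]
tool_rot: [0.0, 0.638, 0.77, 0.0]
wrist_force: [-3.3, -0.2, 5.8]
grip_width: 27.2
```

Request:
move_arm(deltas="0 0 0.1 0 0 0;0 0 0.1 0 0 0;0 0 0.1 0 0 0")

```text
time_s: 8.15
position: [616.5, 84.8, 37.9]
tool_rot: [0.0, 0.638, 0.77, 0.001]
wrist_force: [-4.2, -0.1, 11.3]
grip_width: 27.3
```

Request:
move_arm(deltas="0.05 -0.05 0 0 0 0;0.1 -0.05 0 0 0 0;0.1 -0.05 0 0 0 0")

```text
time_s: 8.4
position: [616.5, 84.8, 38.0]
tool_rot: [0.001, 0.638, 0.77, 0.001]
wrist_force: [-3.5, -1.3, 9.2]
grip_width: 27.5
```

Request:
move_arm(deltas="0.05 0 0 0 0 0;0.1 0 0 0 0 0;0.1 0 0 0 0 0")

```text
time_s: 8.65
position: [616.5, 84.8, 37.9]
tool_rot: [0.002, 0.638, 0.77, 0.0]
wrist_force: [-3.8, -2.1, 8.9]
grip_width: 27.5
```

Request:
move_arm(deltas="0.05 0 0 0 0 0;0.1 0 0 0 0 0;0.1 0 0 0 0 0")

```text
time_s: 8.9
position: [616.5, 84.8, 37.9]
tool_rot: [0.002, 0.639, 0.77, -0.0]
wrist_force: [-3.3, -3.0, 8.3]
grip_width: 27.6
```

Request:
move_arm(deltas="0.05 0 0 0 0 0;0.1 0 0 0 0 0;0.1 0 0 0 0 0")

```text
time_s: 9.15
position: [616.5, 84.8, 37.9]
tool_rot: [0.003, 0.639, 0.769, -0.0]
wrist_force: [-3.8, -3.7, 9.0]
grip_width: 27.2
```

Request:
move_arm(deltas="0.05 0 0 0 0 0;0.1 0 0 0 0 0;0.1 0 0 0 0 0")

```text
time_s: 9.4
position: [616.5, 84.9, 37.9]
tool_rot: [0.003, 0.639, 0.769, -0.001]
wrist_force: [-2.9, -4.6, 8.2]
grip_width: 27.0
```

Request:
move_arm(deltas="0 0 -0.05 0 0 0;0 0 -0.08 0 0 0;0 0 -0.08 0 0 0")

```text
time_s: 9.65
position: [616.5, 85.2, 38.0]
tool_rot: [0.003, 0.639, 0.769, -0.001]
wrist_force: [-1.2, -5.9, 5.1]
grip_width: 27.2
```

Request:
move_arm(deltas="0.05 0 0 0 0 0;0.1 0 0 0 0 0;0.1 0 0 0 0 0")

```text
time_s: 9.9
position: [615.8, 88.3, 37.0]
tool_rot: [0.002, 0.639, 0.769, -0.0]
wrist_force: [2.0, -7.2, -4.5]
grip_width: 27.3
```

It slid 3 mm and dropped, and the vertical force is gone: a notch. I'll ease the sideways push and lower.

Request:
move_arm(deltas="-0.15 0 0.1 0 0 0;-0.15 0 0.2 0 0 0;-0.15 0 0.2 0 0 0")

```text
time_s: 10.15
position: [615.8, 88.2, 34.7]
tool_rot: [0.001, 0.638, 0.77, 0.0]
wrist_force: [1.9, -3.9, -0.8]
grip_width: 27.3
```

Request:
move_arm(deltas="0 0 0.1 0 0 0;0 0 0.15 0 0 0;0 0 0.15 0 0 0")

```text
time_s: 10.4
position: [615.9, 88.2, 34.5]
tool_rot: [0.001, 0.638, 0.77, 0.0]
wrist_force: [-1.0, -4.2, 5.5]
grip_width: 27.5
```

Request:
move_arm(deltas="-0.2 0 0 0 0 0;-0.3 0 0.1 0 0 0;-0.3 0 0.1 0 0 0")

```text
time_s: 10.65
position: [615.9, 88.2, 34.3]
tool_rot: [-0.001, 0.638, 0.77, 0.002]
wrist_force: [-2.2, -1.6, 11.7]
grip_width: 27.4
```

Request:
move_arm(deltas="0 0 0.1 0 0 0;0 0 0.1 0 0 0;0 0 0.1 0 0 0")

```text
time_s: 10.9
position: [615.9, 88.2, 33.9]
tool_rot: [-0.001, 0.637, 0.77, 0.002]
wrist_force: [-4.3, -0.8, 14.7]
grip_width: 27.7
```

```bash
python3 -c "
from h import *
plan(616.4,84.4,38,100.55)
print(observe()['wrist_torque'])
grab('wrist','w10'); grab('side','s10'); 
zoom('s10',240,170,140,110,5)
"
```

```text
t 10.9 pos [615.9  88.2  33.9] yaw 100.79 F [-4.3 -0.8 14.7] w 27.7
delta cm [-0.38 -0.02 -0.41] rot [ 0.002 -0.003  0.004]
[-0.13493634  0.95756996  0.02429997]
```

View pics/w10.png

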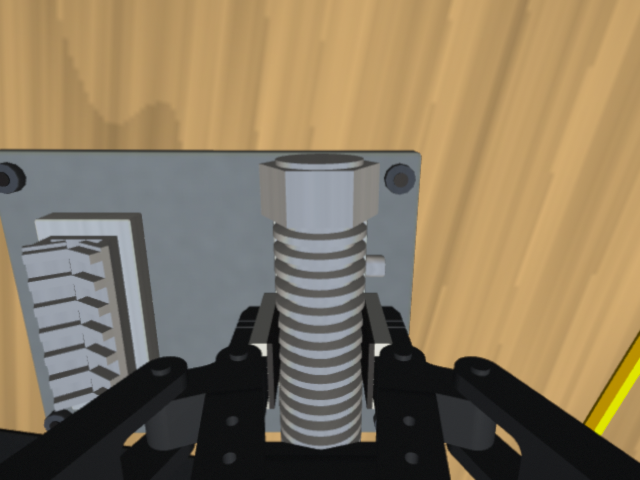

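View pics/s10_240_170.png

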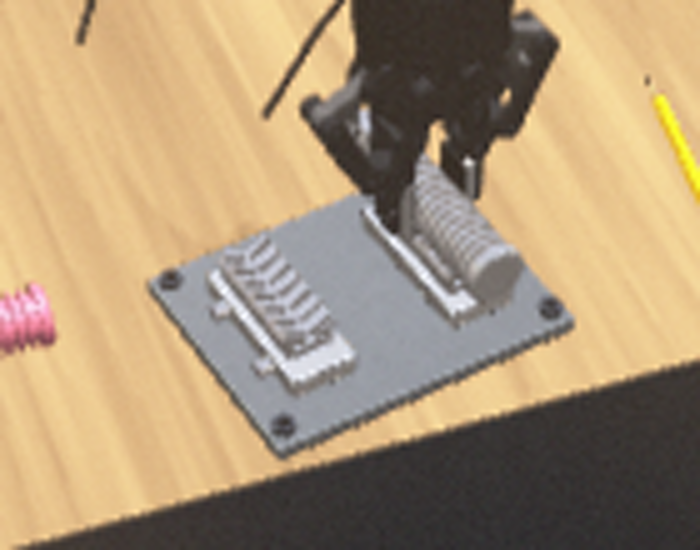

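z fell about 4.1 mm in total and the spindle is hard-stopped, so it's home. I'll unload slightly, open, and press check with the view.

Request:
move_arm(deltas="0 0 -0.1 0 0 0;0 0 -0.15 0 0 0;0 0 -0.15 0 0 0")

```text
time_s: 11.25
position: [615.9, 88.2, 34.0]
tool_rot: [-0.001, 0.637, 0.77, 0.001]
wrist_force: [-1.4, -0.1, 7.4]
grip_width: 27.6
```

Request:
move_arm(deltas="0 0 0 0 0 0;0 0 0 0 0 0;0 0 0 0 0 0;0 0 0 0 0 0", gripper=5)

```text
time_s: 11.58
position: [615.3, 86.8, 32.2]
tool_rot: [-0.0, 0.638, 0.77, 0.0]
wrist_force: [-0.5, 0.0, 0.1]
grip_width: 49.8
```

```bash
python3 -c "
from h import *
plan(616.4,84.4,38,100.55)
grab('wrist','w11')
"
```

```text
t 11.58 pos [615.3  86.8  32.2] yaw 100.75 F [-0.5  0.   0.1] w 49.8
delta cm [-0.26  0.06 -0.58] rot [-0.001 -0.001  0.004]
```

View pics/w11.png

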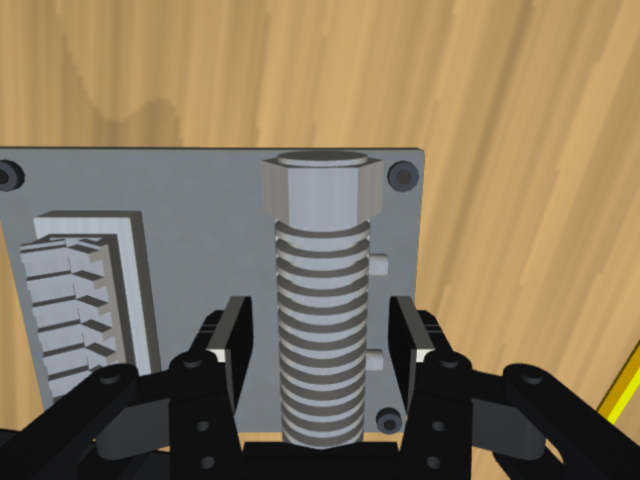

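Request:
move_arm(deltas="0 0 -3 0 0 0;0 0 -6 0 0 0;0 0 -10 0 0 0;0 0 -13 0 0 0;0 0 -13 0 0 0")

```text
time_s: 12.05
position: [620.2, 86.1, 169.8]
tool_rot: [0.005, 0.638, 0.77, 0.005]
wrist_force: [0.4, -0.7, 1.1]
grip_width: 49.7
```

```bash
python3 -c "
from h import *
plan(630.9,-296.8,120,69.06)
grab('wrist','w12');grab('side','s12'); 
zoom('s12',240,170,140,110,5)
"
```

```text
t 12.05 pos [620.2  86.1 169.8] yaw 100.71 F [ 0.4 -0.7  1.1] w 49.7
delta cm [-37.82  -6.13   4.92] rot [ 0.014 -0.003  0.552]
```

View pics/w12.png

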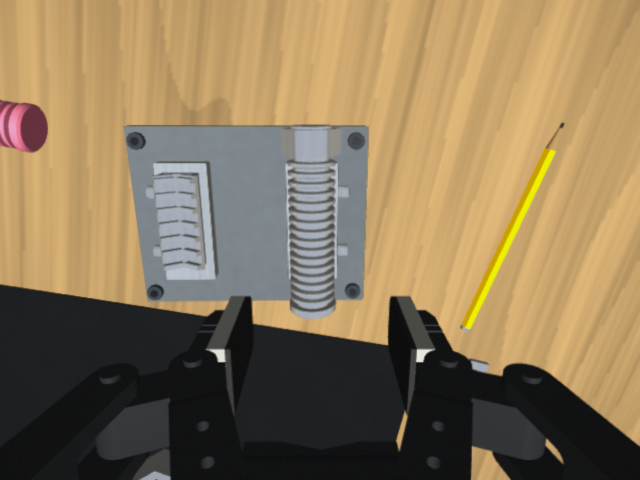

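View pics/s12_240_170.png

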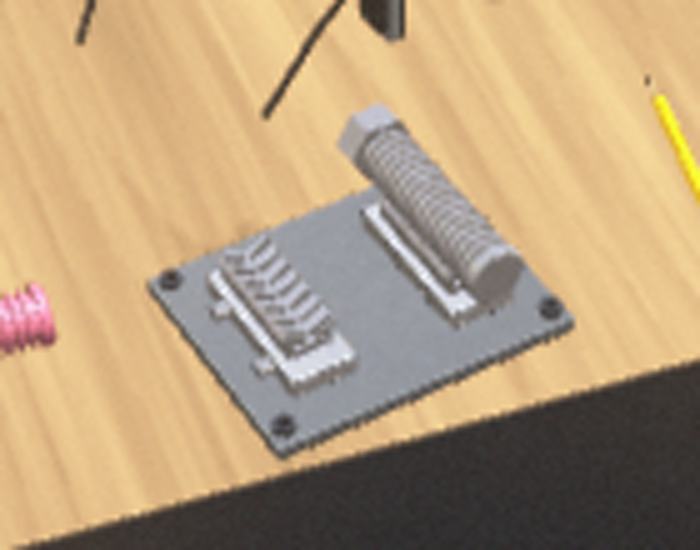

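```bash
cat > lev.py <<'E'
from h import *
def lev(tag,cx,cy,ang=100.55):
    c,s=load(tag);A,o=cam(c,s); D=c['depth']; v,u=np.mgrid[0:480,0:640]
    W=und(c,np.c_[u.ravel(),v.ravel()])*D.ravel()[:,None]@A.T+o if 0 else (und(c,np.c_[u.ravel(),v.ravel()])*D.ravel()[:,None])@A.T+o
    W=W[D.ravel()>0]; a=np.radians(ang); U=np.array([np.cos(a),np.sin(a)]);N=np.array([-U[1],U[0]])
    l=(W[:,:2]-[cx,cy])@U; n=(W[:,:2]-[cx,cy])@N
    k=(abs(n)<20)&(W[:,2]>40)&(W[:,2]<75)
    for b in range(-70,80,10):
        m=k&(l>=b)&(l<b+10)
        if m.sum()>20: print(b,m.sum(),'z95',np.percentile(W[m,2],95).round(1),'n',n[m].mean().round(1))
    m=k; print('extent',np.percentile(l[m],[.2,99.8]).round(1))
if __name__=='__main__':
    lev('w12',617.3,79.5)
E
python3 lev.py
```

```text
-60 211 z95 63.4 n -0.5
-50 732 z95 62.7 n -0.6
-40 627 z95 62.3 n -0.3
-30 526 z95 62.2 n -0.7
-20 720 z95 62.2 n -0.4
-10 668 z95 62.2 n -0.4
0 596 z95 62.0 n -0.1
10 763 z95 62.1 n -0.1
20 709 z95 62.3 n 0.0
30 663 z95 62.2 n -0.2
40 776 z95 62.2 n -0.1
50 923 z95 63.9 n 0.1
60 1016 z95 63.7 n 0.1
extent [-53.5  69.3]
```

Fine spindle is home and level (crest tops at 62.2 mm along its whole length, expected 62), about 3 mm off centre. On to the coarse spindle.

Request:
move_arm(deltas="-37.8 -6 4 0 0 0.55;-37.8 -6 4 0 0 0.55;-37.8 -6 4 0 0 0.55;-37.8 -6 4 0 0 0.55;-37.8 -6 4 0 0 0.55", gripper=6)

```text
time_s: 12.57
position: [620.2, -122.1, 138.4]
tool_rot: [-0.002, 0.824, 0.566, -0.002]
wrist_force: [0.8, 0.5, -0.8]
grip_width: 60.0
```

```bash
python3 -c "
from h import *
plan(630.9,-296.8,100,69.06)
"
```

```text
t 12.57 pos [ 620.2 -122.1  138.4] yaw 68.95 F [ 0.8  0.5 -0.8] w 60.0
delta cm [-15.92   7.29   3.82] rot [-0.004  0.001 -0.002]
```

Request:
move_arm(deltas="-15.8 7.2 3.8 0 0 0;-15.8 7.2 3.8 0 0 0;-15.8 7.2 3.8 0 0 0;-15.8 7.2 3.8 0 0 0;-15.8 7.2 3.8 0 0 0")

```text
time_s: 12.98
position: [627.9, -303.7, 99.0]
tool_rot: [0.0, 0.826, 0.564, -0.005]
wrist_force: [-1.5, -1.9, 0.5]
grip_width: 59.9
```

```bash
python3 -c "
from h import *
plan(630.9,-296.8,50,69.06)
grab('wrist','w13')
"
```

```text
t 12.98 pos [ 627.9 -303.7   99. ] yaw 68.63 F [-1.5 -1.9  0.5] w 59.9
delta cm [0.79 0.05 4.89] rot [-0.005  0.008 -0.008]
```

View pics/w13.png

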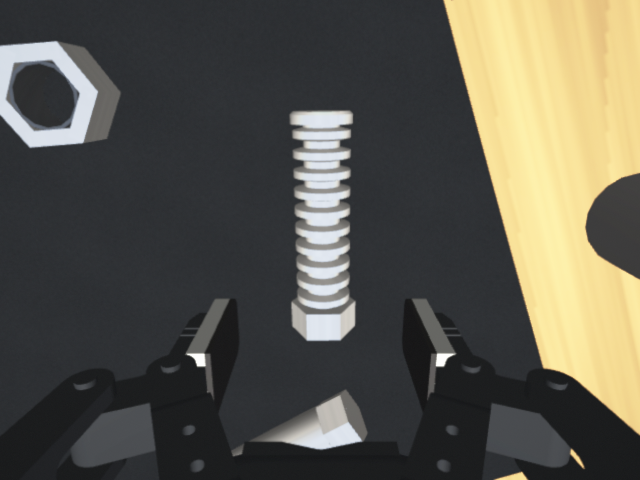

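```bash
python3 -c "
from h import *
c,s=load('w4')
P=toz(c,s,[(430,306),(445,330),(350,352),(362,372)],19)
a=np.radians(69.06);U=np.array([np.cos(a),np.sin(a)]);V=np.array([U[1],-U[0]])
for p in P: q=p[:2]-[630.9,-296.8]; print(p.round(0),'tool x,y',(q@U).round(0),(q@V).round(0))
"
```

```text
[ 596. -402.   19.] tool x,y -111.0 5.0
[ 603. -434.   19.] tool x,y -138.0 23.0
[ 503. -425.   19.] tool x,y -165.0 -73.0
[ 507. -452.   19.] tool x,y -189.0 -60.0
```

Request:
move_arm(deltas="0.5 0 1 -0.003 0.005 0;0.5 0 3 -0.003 0.005 0;0.5 0 4.9 -0.003 0.005 0;0.5 0 4.9 -0.003 0.005 0;0.5 0 4.9 -0.003 0.005 0")

```text
time_s: 13.45
position: [634.3, -285.6, 51.6]
tool_rot: [-0.003, 0.822, 0.569, 0.003]
wrist_force: [-0.1, -0.1, 0.1]
grip_width: 60.0
```

```bash
python3 -c "
from h import *
plan(630.9,-296.8,4.5,69.06)
grab('wrist','w14')
"
```

```text
t 13.45 pos [ 634.3 -285.6   51.6] yaw 69.38 F [-0.1 -0.1  0.1] w 60.0
delta cm [-1.2   0.09  4.7 ] rot [-0.002 -0.008  0.006]
```

View pics/w14.png

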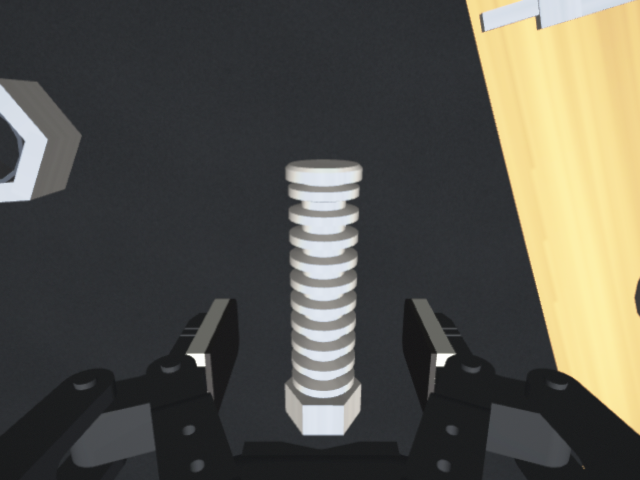

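Request:
move_arm(deltas="-1.1 0 1 0 0 0;-1.1 0 1 0 0 0;-1.1 0 1 0 0 0;-1.1 0 1 0 0 0")

```text
time_s: 13.83
position: [630.8, -300.6, 44.4]
tool_rot: [0.0, 0.823, 0.567, 0.003]
wrist_force: [0.1, 0.0, -1.1]
grip_width: 60.3
```

```bash
python3 -c "
from h import *
plan(630.9,-296.8,4.5,69.06)
"
```

```text
t 13.83 pos [ 630.8 -300.6   44.4] yaw 69.15 F [ 0.1  0.  -1.1] w 60.3
delta cm [ 0.34 -0.14  3.99] rot [ 0.004 -0.005  0.002]
```

Request:
move_arm(deltas="0.2 -0.1 1 0.003 -0.003 0;0.2 -0.1 2 0.003 -0.003 0;0.2 -0.1 3 0.003 -0.003 0;0.2 -0.1 3.8 0.003 -0.003 0;0.2 -0.1 3.8 0.003 -0.003 0")

```text
time_s: 14.25
position: [629.0, -296.2, 2.7]
tool_rot: [-0.003, 0.823, 0.568, -0.0]
wrist_force: [-0.5, 0.6, -0.5]
grip_width: 59.7
```

Request:
move_arm(deltas="0 0 0 0 0 0;0 0 0 0 0 0;0 0 0 0 0 0")

```text
time_s: 14.5
position: [631.1, -298.0, 6.5]
tool_rot: [0.0, 0.823, 0.568, 0.001]
wrist_force: [0.3, -0.2, 1.0]
grip_width: 59.9
```

```bash
python3 -c "
from h import *
plan(630.9,-296.8,4.5,69.06)
grab('wrist','w15')
"
```

```text
t 14.5 pos [ 631.1 -298.     6.5] yaw 69.2 F [ 0.3 -0.2  1. ] w 59.9
delta cm [ 0.1  -0.07  0.2 ] rot [ 0.001 -0.002  0.002]
```

View pics/w15.png

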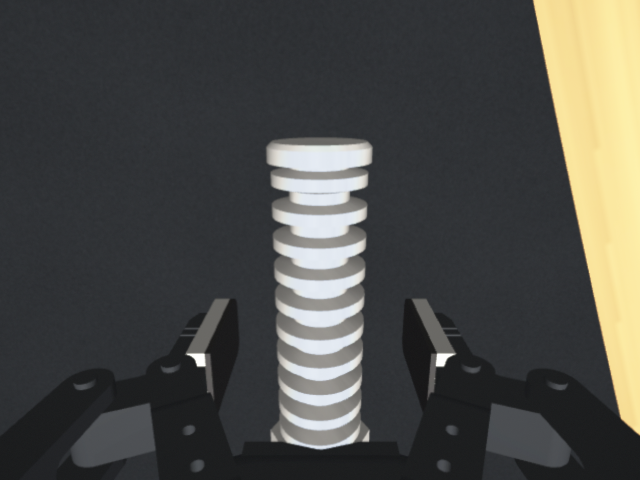

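Centred. Close the gripper.

Request:
move_arm(deltas="0.1 0 0.1 0 0 0;0.1 0 0.1 0 0 0;0.1 0 0.1 0 0 0;0.1 0 0.1 0 0 0;0.1 0 0.1 0 0 0", gripper=2, newtons=60)

```text
time_s: 14.97
position: [631.5, -296.5, 5.5]
tool_rot: [-0.0, 0.823, 0.568, 0.001]
wrist_force: [-0.9, 0.5, 2.7]
grip_width: 27.4
```

Request:
move_arm(deltas="0 0 0 0 0 0;0 0 0 0 0 0;0 0 0 0 0 0")

```text
time_s: 15.22
position: [631.5, -296.5, 5.4]
tool_rot: [-0.0, 0.823, 0.568, 0.001]
wrist_force: [-0.2, 1.8, 4.6]
grip_width: 27.4
```

Request:
move_arm(deltas="0 0 -2 0 0 0;0 0 -4 0 0 0;0 0 -7 0 0 0;0 0 -10 0 0 0;0 0 -10 0 0 0")

```text
time_s: 15.63
position: [633.6, -299.1, 109.9]
tool_rot: [0.004, 0.823, 0.568, 0.003]
wrist_force: [1.9, -2.4, -3.2]
grip_width: 27.2
```

```bash
python3 -c "
from h import *
grab('wrist','w16')
u=np.array([np.cos(np.radians(100.55)),np.sin(np.radians(100.55))])
t=np.array([529.2,62.9])-u*8; print(t)
plan(t[0],t[1],110,100.55)
"
```

```text
[530.66474806  55.03523598]
t 15.68 pos [ 632.3 -298.2  106.9] yaw 69.19 F [-0.7 -0.4 -5.9] w 27.5
delta cm [ 29.41 -22.05  -0.42] rot [ 0.005  0.001 -0.547]
```

View pics/w16.png

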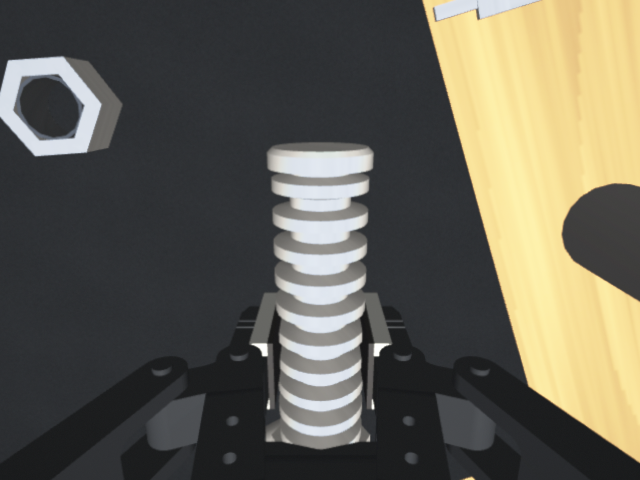

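The coarse spindle is held firmly. Carry to the near row.

Request:
move_arm(deltas="29.3 -22 -0.4 0 0 -0.546;29.3 -22 -0.4 0 0 -0.546;29.3 -22 -0.4 0 0 -0.546;29.3 -22 -0.4 0 0 -0.546;29.3 -22 -0.4 0 0 -0.546")

```text
time_s: 16.1
position: [569.9, -94.3, 104.4]
tool_rot: [-0.003, 0.638, 0.77, -0.001]
wrist_force: [1.6, -0.9, -5.6]
grip_width: 27.2
```

```bash
python3 -c "
from h import *
plan(531.6,50.1,105,100.55)
"
```

```text
t 16.1 pos [569.9 -94.3 104.4] yaw 100.76 F [ 1.6 -0.9 -5.6] w 27.2
delta cm [ 1.49e+01 -1.07e+00  1.00e-02] rot [-0.005 -0.004  0.004]
```

Request:
move_arm(deltas="14.6 -1 0 0 0 0;14.6 -1 0 0 0 0;14.6 -1 0 0 0 0;14.6 -1 0 0 0 0;14.6 -1 0 0 0 0")

```text
time_s: 16.52
position: [532.0, 54.5, 104.4]
tool_rot: [-0.006, 0.635, 0.773, -0.0]
wrist_force: [-0.1, 0.6, -5.2]
grip_width: 26.7
```

Request:
move_arm(deltas="0 0 0 0 0 0;0 0 0 0 0 0;0 0 0 0 0 0")

```text
time_s: 16.77
position: [536.3, 42.8, 106.7]
tool_rot: [-0.0, 0.641, 0.768, -0.0]
wrist_force: [-0.5, -0.8, -5.9]
grip_width: 27.2
```

```bash
python3 -c "
from h import *
plan(531.6,50.1,50,100.55)
grab('wrist','w17');
"
```

```text
t 16.77 pos [536.3  42.8 106.7] yaw 100.31 F [-0.5 -0.8 -5.9] w 27.2
delta cm [ 0.8  -0.33  5.67] rot [-0.001 -0.    -0.004]
```

View pics/w17.png

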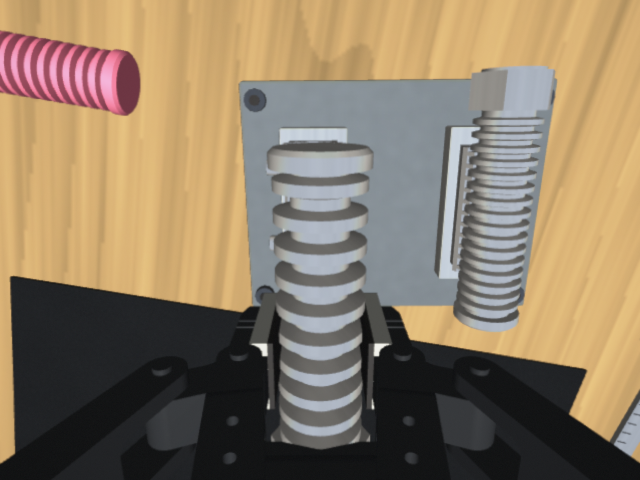

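Request:
move_arm(deltas="0.8 -0.3 1 0 0 0;0.8 -0.3 2.5 0 0 0;0.8 -0.3 4 0 0 0;0.8 -0.3 5.5 0 0 0;0.8 -0.3 5.5 0 0 0")

```text
time_s: 17.23
position: [530.5, 50.9, 50.1]
tool_rot: [-0.002, 0.64, 0.768, -0.001]
wrist_force: [-1.7, 0.3, -5.2]
grip_width: 27.1
```

Request:
move_arm(deltas="0 0 0 0 0 0;0 0 0 0 0 0;0 0 0 0 0 0;0 0 0 0 0 0")

```text
time_s: 17.57
position: [533.3, 52.3, 53.7]
tool_rot: [0.0, 0.64, 0.769, 0.002]
wrist_force: [-0.1, -0.0, -6.3]
grip_width: 27.5
```

```bash
python3 -c "
from h import *
plan(531.6,50.1,41,100.55)
"
```

```text
t 17.57 pos [533.3  52.3  53.7] yaw 100.47 F [-0.1 -0.  -6.3] w 27.5
delta cm [-0.19 -0.21  1.27] rot [ 0.003 -0.001 -0.001]
```

Request:
move_arm(deltas="-0.2 -0.2 0.4 0.002 0 0;-0.2 -0.2 0.8 0.002 0 0;-0.2 -0.2 1.2 0.002 0 0;-0.2 -0.2 1.2 0.002 0 0;-0.2 -0.2 1.2 0.002 0 0")

```text
time_s: 17.98
position: [530.5, 50.3, 40.3]
tool_rot: [-0.001, 0.639, 0.769, -0.0]
wrist_force: [0.2, -0.5, -5.0]
grip_width: 27.0
```

Request:
move_arm(deltas="0 0 0 0 0 0;0 0 0 0 0 0;0 0 0 0 0 0")

```text
time_s: 18.23
position: [531.1, 50.3, 40.9]
tool_rot: [-0.001, 0.639, 0.769, 0.0]
wrist_force: [-1.2, 0.3, -6.1]
grip_width: 27.0
```

```bash
python3 -c "
from h import *
plan(531.6,50.1,38.5,100.55)
"
```

```text
t 18.23 pos [531.1  50.3  40.9] yaw 100.49 F [-1.2  0.3 -6.1] w 27.0
delta cm [-0.03  0.05  0.24] rot [-0.001 -0.002 -0.001]
```

Request:
move_arm(deltas="0 0.05 0.1 0 0 0;0 0.05 0.2 0 0 0;0 0.05 0.2 0 0 0;0 0.05 0.2 0 0 0")

```text
time_s: 18.57
position: [531.3, 50.3, 38.6]
tool_rot: [-0.001, 0.64, 0.769, 0.0]
wrist_force: [-0.2, 0.3, -5.2]
grip_width: 27.5
```

Request:
move_arm(deltas="0 0 0.1 0 0 0;0 0 0.1 0 0 0;0 0 0.1 0 0 0")

```text
time_s: 18.82
position: [531.4, 50.2, 37.7]
tool_rot: [-0.001, 0.64, 0.769, 0.0]
wrist_force: [0.5, 0.5, -5.8]
grip_width: 27.1
```

Request:
move_arm(deltas="0 0 0.1 0 0 0;0 0 0.1 0 0 0;0 0 0.1 0 0 0")

```text
time_s: 19.07
position: [531.3, 50.2, 36.7]
tool_rot: [-0.001, 0.64, 0.769, 0.0]
wrist_force: [0.1, -0.5, -6.1]
grip_width: 26.8
```

Request:
move_arm(deltas="0 0 0.1 0 0 0;0 0 0.1 0 0 0;0 0 0.1 0 0 0")

```text
time_s: 19.32
position: [531.4, 50.2, 35.7]
tool_rot: [-0.001, 0.64, 0.769, 0.0]
wrist_force: [-0.1, -0.0, -5.3]
grip_width: 27.3
```

Request:
move_arm(deltas="0 0 0.1 0 0 0;0 0 0.1 0 0 0;0 0 0.1 0 0 0")

```text
time_s: 19.57
position: [531.5, 50.2, 35.0]
tool_rot: [-0.001, 0.64, 0.769, 0.0]
wrist_force: [-0.6, -1.1, -1.8]
grip_width: 27.0
```

Request:
move_arm(deltas="0 0 0.1 0 0 0;0 0 0.1 0 0 0;0 0 0.1 0 0 0")

```text
time_s: 19.82
position: [531.5, 50.2, 34.7]
tool_rot: [-0.001, 0.64, 0.769, 0.0]
wrist_force: [-2.3, 0.3, 5.3]
grip_width: 27.2
```

Request:
move_arm(deltas="0 0 0.1 0 0 0;0 0 0.1 0 0 0;0 0 0.1 0 0 0")

```text
time_s: 20.07
position: [531.5, 50.2, 34.4]
tool_rot: [-0.001, 0.64, 0.769, 0.001]
wrist_force: [-4.0, -0.4, 12.2]
grip_width: 27.2
```

```bash
python3 -c "
from h import *
from lev import lev
grab('wrist','w18');grab('side','s18')
zoom('s18',240,170,140,110,5)
lev('w18',529.2,62.9)
"
```

```text
-60 278 z95 54.1 n 0.6
-50 1536 z95 62.4 n 0.0
-40 2024 z95 62.7 n -0.0
-30 2339 z95 71.5 n -0.1
-20 3018 z95 72.4 n -0.1
-10 5142 z95 72.3 n 0.0
0 2573 z95 62.8 n -0.0
10 2743 z95 62.8 n -0.1
20 2860 z95 62.9 n -0.1
30 2975 z95 62.9 n -0.0
40 3583 z95 64.0 n -0.1
50 1077 z95 62.9 n -0.0
extent [-55.6  51.2]
```

View pics/w18.png

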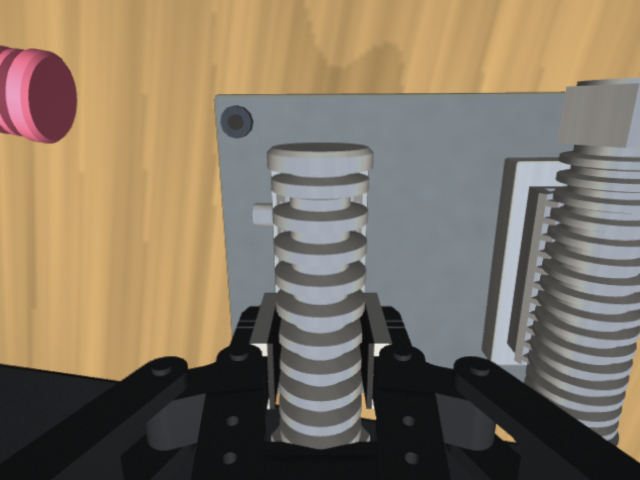

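View pics/s18_240_170.png

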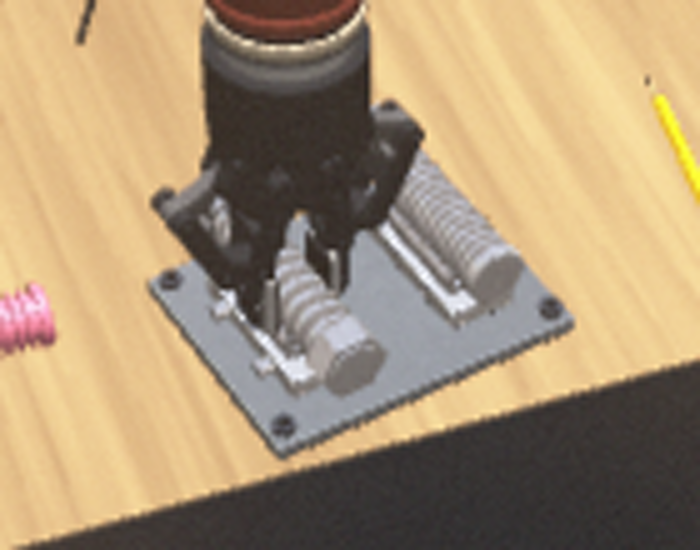

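The collar end is at +51 mm, so mid-thread is about −5 mm. Crest tops are at 62.8 mm, which is home rather than 66 mm on the teeth. A small press and wiggle will confirm that it's fully seated.

Request:
move_arm(deltas="0.15 0 0 0 0 0;0.3 0 0 0 0 0;0.3 0 0 0 0 0")

```text
time_s: 20.42
position: [531.6, 50.3, 34.5]
tool_rot: [0.001, 0.64, 0.768, -0.0]
wrist_force: [-2.8, -4.6, 9.9]
grip_width: 27.3
```

Request:
move_arm(deltas="-0.3 0 0 0 0 0;-0.6 0 0 0 0 0;-0.6 0 0 0 0 0")

```text
time_s: 20.67
position: [531.6, 50.0, 34.3]
tool_rot: [-0.003, 0.639, 0.769, 0.002]
wrist_force: [-4.3, 3.3, 12.0]
grip_width: 27.0
```

Request:
move_arm(deltas="0.3 0 0 0 0 0;0.3 0 0 0 0 0;0.3 0 0 0 0 0")

```text
time_s: 20.92
position: [531.5, 50.1, 34.3]
tool_rot: [-0.001, 0.64, 0.769, 0.001]
wrist_force: [-3.1, -0.7, 10.9]
grip_width: 27.6
```

Request:
move_arm(deltas="0 0 -0.1 0 0 0;0 0 -0.15 0 0 0;0 0 -0.15 0 0 0")

```text
time_s: 21.17
position: [531.5, 50.2, 34.5]
tool_rot: [-0.001, 0.64, 0.769, 0.0]
wrist_force: [-1.9, -1.8, 3.1]
grip_width: 26.8
```

Request:
move_arm(deltas="0 0 0 0 0 0;0 0 0 0 0 0;0 0 0 0 0 0;0 0 0 0 0 0", gripper=4.6)

```text
time_s: 21.5
position: [531.8, 50.6, 34.2]
tool_rot: [-0.001, 0.639, 0.769, 0.0]
wrist_force: [-0.6, -0.2, 0.5]
grip_width: 45.8
```

Request:
move_arm(deltas="0 0 -2 0 0 0;0 0 -4 0 0 0;0 0 -8 0 0 0;0 0 -12 0 0 0;0 0 -15 0 0 0")

```text
time_s: 21.92
position: [532.5, 50.0, 187.1]
tool_rot: [0.0, 0.64, 0.769, 0.001]
wrist_force: [0.5, -0.1, 0.6]
grip_width: 46.0
```

Request:
move_arm(deltas="-2 0 0 0 0 0;-2 0 0 0 0 0;-2 0 0 0 0 0;-2 0 0 0 0 0")

```text
time_s: 22.25
position: [534.1, 31.2, 182.9]
tool_rot: [-0.002, 0.639, 0.769, -0.001]
wrist_force: [-0.1, 0.1, 0.4]
grip_width: 45.7
```

```bash
python3 -c "
from h import *
from lev import lev
grab('wrist','w19');grab('side','s19')
zoom('s19',240,170,140,110,5)
plan(0,0,0)
lev('w19',529.2,62.9); lev('w19',617.3,79.5)
"
```

```text
t 22.35 pos [534.2  31.6 182.8] yaw 100.56 F [-0.4 -0.3  0.5] w 45.9
delta cm [  6.63 -53.01  18.52] rot [-0.004 -0.003  0.   ]
-70 691 z95 62.9 n 0.1
-60 732 z95 62.6 n -0.1
-50 573 z95 61.1 n -0.1
-40 590 z95 61.1 n 0.0
-30 591 z95 61.3 n 0.1
-20 607 z95 61.2 n 0.1
-10 610 z95 61.2 n 0.3
0 634 z95 61.3 n 0.3
10 630 z95 61.1 n 0.1
20 657 z95 61.1 n 0.3
30 667 z95 61.2 n 0.2
40 762 z95 62.4 n 0.3
50 85 z95 61.4 n 0.6
extent [-71.3  50.6]
-60 268 z95 63.4 n 3.5
-50 755 z95 62.3 n 2.3
-40 663 z95 62.1 n 2.7
-30 584 z95 62.0 n 2.6
-20 744 z95 61.9 n 2.8
-10 647 z95 62.1 n 3.2
0 682 z95 61.6 n 3.0
10 753 z95 61.9 n 3.2
20 740 z95 62.1 n 3.4
30 748 z95 61.8 n 3.2
40 771 z95 62.0 n 3.3
50 1066 z95 63.9 n 4.0
60 948 z95 63.9 n 4.0
extent [-54.1  69. ]
```

View pics/w19.png

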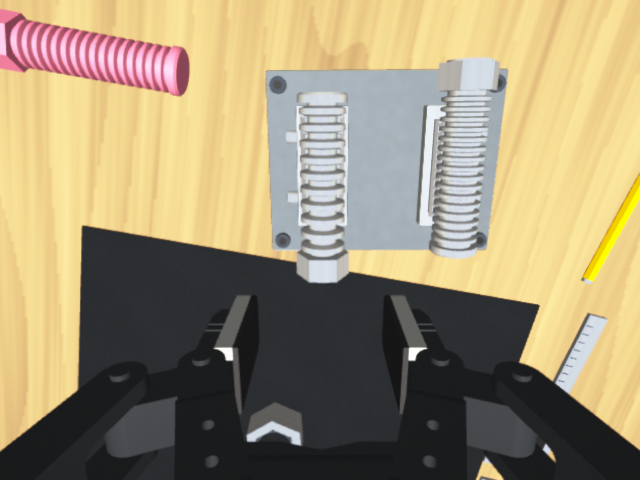

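View pics/s19_240_170.png

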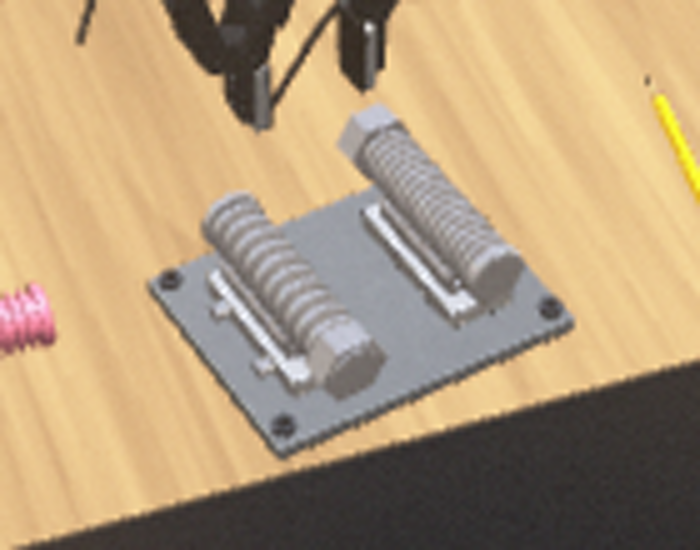

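Both lie level and home: crest tops are at 61.2 mm on the coarse one and 62.0 mm on the fine one, flat along their length, against 66 mm if riding on teeth. Mid-thread offsets are about −5 mm and +3 mm. The gripper is clear, so I'll hand in.

```bash
python3 -c "
from bench import *
print(sign_off())"
```

```text
the job is handed in; nothing more can be done
None
```

Both spindles are on their matching racks, lying level in the notches, and the job was handed in at about 22 s. From the camera images, the 6 mm spindle went on the far row and the 10 mm spindle on the near row.

- **6 mm spindle:** It rode on the teeth first, slid about 3 mm, then dropped about 4.1 mm to a hard stop. Crest tops measured about 62 mm along its length (62 expected when home, 66 on the teeth). Mid-thread is about 3 mm off centre.
- **10 mm spindle:** It went straight into the notches on lowering, so it was never slid along the teeth. It did not shift when pushed along the row with about ±4 N under load. Crest tops measured about 61.2 mm along its length, and mid-thread is about −5 mm off centre, within the 10 mm allowed.

**Checks that disagreed:**
- Crest height on the 10 mm spindle read 62.8 mm while gripped and 61.2 mm after release. Both mean it is home.
- Sideways offset of the 6 mm spindle read about 0 mm in one view and 3 mm in an oblique one; I put the difference down to viewing angle and calibration.
- One two-view height on the 6 mm spindle's head came out at 24 mm instead of 19 mm. I put this down to hand-picked pixels and an image taken while moving; depth readings gave 19 to 20 mm.

I touched nothing else on the bench, and the gripper was raised clear before hand-in.

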